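Set the folding cattle height stick to a mark and hold it

TASK

Set the height stick that lies strapped in its cradle: swing its folded cross arm out square to the stick, fully to its stop, then squeeze the lock button into the grip and draw the slide out until the third long line of its scale (15 cm) stands at the mouth of the sleeve. Finish while holding it there, steady, with the button still squeezed in, so that I can tighten the thumbscrew; do not let go. Leave everything else on the shelf where it is.

Things in the scene. Friction and masses are not known exactly. Their poses are not given: they have to be found in the camera images.
- cradle: Wooden cradle fixed to the shelf (base 110 x 470 x 18 mm), the stick's aluminium sleeve (30 x 30 mm, 520 long) strapped level in it, axis 65 mm up. Origin on the shelf below the sleeve's mouth; +y along the stick, the way the slide draws out; +x across it, to the lock button's side; z up. A 44 x 44 mm collar, 22 long, ends at the mouth; its thumbscrew reaches 39 mm to -x.
- sleeve_mouth (a point): Centre of the sleeve's mouth (the collar's end face, where the scale is read), on the stick's axis, 65 mm above the shelf, axes as the cradle's.
- grip: Black grip block on the slide, 34 mm wide (x), 56 along the stick (y), 42 high; origin at its centre, 65 mm above the shelf, 50 mm beyond the mouth when closed; axes as the cradle's. The lock button stands out of its +x face. Beside it, also along its way out, 70 mm either side are free. The folded cross arm passes 7 mm over its top and bars it from above.
- button_face (a point): Centre of the lock button's outer face, a plain steel pad 28 mm (along the stick) x 24 (high) on the grip's +x face, 8 mm proud when out, 3 when fully in: grip and button are 42 mm across (x), 37 squeezed. Squeeze them from above between two fingers closing along x, one on the button, one on the grip's opposite face (below the grip is free air to the shelf).
- lock_button (a joint): Travel of the lock button into the grip, m: 0 out, 0.005 fully in; springs out. 3 N to start, 7 N fully in; 15 to 30 N of grip is right. It draws a pin out of lock holes in the sleeve (every 40 mm from closed on): in by 0.004 or more the slide is free; let out, it locks at the next hole.
- slide (a joint): How far the slide is drawn out, m = scale reading at the mouth: 0 closed and locked (start), 0.19 end stop. Lines on the tube's top: short every 10 mm, long right across it at 50, 100, 150 mm, coming out of the mouth one by one (none shows at the start). A spring pulls it home with 3 N (closed) to 6 N (at 0.15), friction 1 N: it runs back unless held.
- cross_arm (a joint): Angle of the folding cross arm, rad: 0 folded back over grip and sleeve (towards the cradle's -y), growing counter-clockwise from above to 1.571, its hard stop, square to the stick and pointing along +x. Slight friction (0.06 N m); stays where it is left. Starts between 0 and 0.3.
- cross_hinge (a point): On the cross arm's vertical hinge axis at half its height, 101 mm above the shelf, on the stick's centre line 65 mm beyond the grip's centre; moves with the slide. The arm is an aluminium bar 20 mm wide, 15 high (93 to 108 mm above the shelf), reaching 202 mm from the hinge to its rubber end.
- cross_tip (a point): On the centre line of the cross arm, 200 mm from the hinge, at the rubber end, half the arm's height.
- dish: Bystander: white ceramic dish of tag buttons, 124 mm across, 32 mm high, origin under its centre. Loose.
- pin_tin: Bystander: dented aluminium tin of pins, 76 mm across, 55 mm high, origin under its centre. Loose.
- applicator: Bystander: faded blue tag applicator (pliers lying flat), about 290 x 100 x 26 mm, origin on the shelf near the jaws, handles to its -x. Loose.
- tag_a: Bystander: flat brown cattle tag, about 90 x 58 mm, 10 mm high at its boss. Loose.
- tag_b: Bystander: the other brown cattle tag, the same size. Loose.
- bottle: Bystander: brown glass bottle, 62 mm across, 155 mm high, origin under its centre. Loose.
- screwdriver: Bystander: wooden-handled screwdriver lying flat, 200 mm long, up to 30 mm high. Loose.

How it is judged:
By the outcome, as a careful person would: the job done as asked, in the order asked, and still so for the second after the job is handed in, while the arm keeps its last pose, push and grip.
It also fails if it takes over 48 s, if anything falls off the work surface, if the arm or the gripper's body presses on something with over 40 N, if the wrist force passes 120 N, or if a joint passes its speed limit or range.

ROBOT

A 6-joint arm with a two-finger parallel gripper is mounted at the origin on the work surface. World frame = base frame: x ahead of the robot, y to its left, z up, the work surface at z = 0. Lengths are in m, angles in rad, forces in N, time in s.
With the tool pointing down it reaches from about 0.375 to 0.9 m from the base axis. Payload 3.1 kg.
Tool frame: the origin (TCP) lies between the finger pads; the fingertips stand 22 mm ahead of it and the grasp point (between the pads) lies 3 mm ahead of it; z points along the fingers, y is the line along which they close (so a half turn about z gives the same grasp; the last joint's range is limited). The gripper opens to 87 mm and grips with 3 to 60 N. Pads are 19 mm wide; open, the fingers measure 117 mm over their backs; the gripper's body (75 mm by 190 mm) begins 51 mm behind the grasp point.
Start: joints at [-1.365, 0.527, 1.433, -0, 1.181, -0.178], TCP at [0.235, -0.579, 0.245] pointing down, gripper open.
Joint ranges: [-3.08, 3.08], [-0.75, 2.2], [0.22, 2.44], [-1.43, 4.57], [0, 2.65], [-2.85, 2.85]. Speed limits (rad/s): [2.79, 2.79, 3.14, 3.14, 3.14, 3.14].

INTERFACE

Orientations are given as a unit quaternion [x, y, z, w].
In Python, from rig import get_obs, camera, get_calibration, hand_in, cut_out gives the robot as it stands.
- The arm moves only by the shell command python3 -m inch 'ROWS' [OPENING] [FORCE]. ROWS is JSON, one flat list of numbers, 6 for each row, row after row: the shift along the tool's x, y, z scaled (see below), then the turn, a rotation vector about the tool's x, y, z scaled (see below). A call has 1 to 20 rows; each row is the pose to reach, as a shift and turn from the pose commanded when the call began, along the tool's axes at that moment; what a row does not reach only later rows make up. The controller multiplies each number of a shift by 0.08 m and each number of a turn by 90 degrees. A row lasts 1/12 s, in which the tool goes at most 41.7 mm and 7.16 degrees, less where a joint would pass 70% of its speed; a pose out of reach is approached as far as the arm can. A call with a number of a shift or a turn outside -1 to 1 is refused whole. A call with a gripper value outside its range is refused whole. OPENING is the finger opening in mm, from 0 to 87, set as the call begins (- or left out, the last holds). The fingers move at their own pace and stop on an object; FORCE is the grip in N (left out, the last holds). Time passes only in rows, so rows that repeat a pose let the fingers close. It gives the time, the measured TCP pose, the force, the opening and the grip force at its end, in the units of the state.
- get_obs(): the state, without advancing time (a new reading comes with each control period).
- camera(name): name is "scene" or "top"; returns the picture (400x640x3 uint8, red, green, blue); there is no depth.
- get_calibration(name): a dict with "vertical_fov" (degrees; the focal length in pixels is half the picture's height over the tangent of half this angle, whatever the lens; pixels are square), "cx", "cy" (the principal point, pixels), "T" (4x4, takes a point from camera to world coordinates). Camera axes: x right, y down, z forward; pixel columns grow to the right and rows downward; lengths in m; the calibration is good to about 2 mm. A picture is of the moment at which its call begins. get_calibration takes no time and is no camera call.
- hand_in(): hands the job in; it is judged then, once.
Trained networks look in the newest picture that a camera, given by its name, has taken for a name from the list of things; names that differ only in an ending like _2 or _b are one class to them, and where a whole thing is asked for, a point or a joint stands for the part that bears it (a point fixed in the world has none). Each returns a list of dicts, best first, with "conf" (0 to 1); they miss things now and then, are a little off and sometimes report something else, mostly with a low value. They report only what shows in the picture. A call takes as long as a camera call.
- cut_out(camera, thing): "region" (400x640 bool, what is visible of it) and "bbox" ([left, top, right, bottom] in pixels, round what is visible of it).
The state is a dict: "time": time; "q": joint angles; "joint_velocities": joint speeds; "joint_torque": joint torques, N m; "position": TCP position; "tool_rot": TCP orientation; "ft_force": force on the tool from outside, world axes, zero at the start; "moment": the same for the moment, N m; "grip_width": finger opening in m; "grip_force": force on a finger pad.
Only numpy, scipy, OpenCV 4.12 (cv2) and the standard library are available. Lean on these libraries where they do the work, as an engineer would, in place of code of your own. Each camera call takes 0.05 s, during which the arm holds its last target. There are 200 camera calls.

## Working session

There is one attempt and no reset: what is moved stays moved. The work goes in short steps, Python scripts to look and compute and a shell command to move; the robot and the scene stay as the last step left them, time stands still between calls to the robot, and variables do not carry over. Pictures are saved under pics/ and viewed, at most 10 in all, crops included, and the job is handed in when it is done.

```bash
mkdir -p pics; ls; python3 - <<'E'
from rig import *
import cv2,numpy as np
for n in ("scene","top"):
    im=camera(n); cv2.imwrite(f"pics/{n}0.png",im[:,:,::-1])
    c=get_calibration(n); print(n,c["vertical_fov"],c["cx"],c["cy"],np.round(c["T"],4).tolist(), {k for k in c})
    for t in ("grip","button_face","cross_tip","cradle","cross_arm"):
        for d in cut_out(n,t)[:2]: print(t,round(d["conf"],2),d["bbox"],int(d["region"].sum()))
o=get_obs();print(o)
E
```

```text
pics
scene 55.00192554853872 317.8986456807717 195.41414142075743 [[0.3374, 0.5015, -0.7966, 1.4347], [0.9413, -0.1856, 0.2819, -0.2856], [-0.0065, -0.845, -0.5347, 0.7068], [0.0, 0.0, 0.0, 1.0]] {'vertical_fov', 'T', 'cy', 'cx'}
grip 0.57 [251.4, 193.0, 319.8, 219.3] 1104
button_face 0.49 [208.9, 204.1, 227.8, 215.8] 93
button_face 0.35 [75.4, 187.9, 323.0, 278.1] 8223
cross_tip 0.6 [251.8, 190.8, 321.6, 216.0] 611
cross_tip 0.25 [252.7, 190.2, 321.9, 217.3] 1077
cradle 0.69 [77.7, 188.6, 322.4, 278.2] 8502
cradle 0.56 [329.7, 172.4, 351.5, 184.6] 155
cross_arm 0.89 [251.5, 190.3, 324.6, 215.9] 588
top 57.11365349387236 319.82684627819174 203.8741158205221 [[0.002, -0.9974, 0.0718, 0.4611], [-0.9999, -0.0009, 0.0151, 0.0109], [-0.015, -0.0718, -0.9973, 1.067], [0.0, 0.0, 0.0, 1.0]] {'vertical_fov', 'T', 'cy', 'cx'}
grip 0.9 [310.9, 194.4, 392.2, 214.6] 914
cross_tip 0.59 [316.5, 195.5, 391.2, 210.0] 547
cradle 0.73 [309.9, 190.0, 565.3, 232.3] 7938
cradle 0.58 [405.0, 239.5, 427.8, 271.9] 477
cross_arm 0.97 [312.6, 194.5, 396.3, 207.9] 600
{'time': 0.6, 'q': array([-1.36450464e+00,  5.27468750e-01,  1.43266569e+00, -7.72064948e-06,
        1.18140302e+00, -1.78498904e-01]), 'joint_velocities': array([-1.18616677e-03,  5.87481224e-05, -1.00866421e-04,  6.81080496e-05,
       -4.31276139e-04,  3.41974605e-04]), 'joint_torque': array([-1.25387945e-03, -4.39745092e+01, -1.76890039e+01,  6.34021056e-02,
        5.07617241e-02, -2.30912565e-05]), 'position': array([ 0.23462822, -0.57928298,  0.24457857]), 'tool_rot': array([ 9.81548765e-01,  1.91211980e-01, -3.18750884e-06,  2.76468033e-05]), 'ft_force': array([-0.70589522,  0.13665445, -1.15708007]), 'moment': array([ 0.01810119,  0.01046169, -0.01971546]), 'grip_force': 0.0, 'grip_width': 0.08715595150757369}
```

```bash
python3 - <<'E'
import cv2
a=cv2.imread("pics/top0.png");cv2.imwrite("pics/t0.png",cv2.resize(a[140:300,290:580],None,fx=2.7,fy=2.7,interpolation=cv2.INTER_CUBIC))
E
```

```text
(no output)
```

View pics/t0.png

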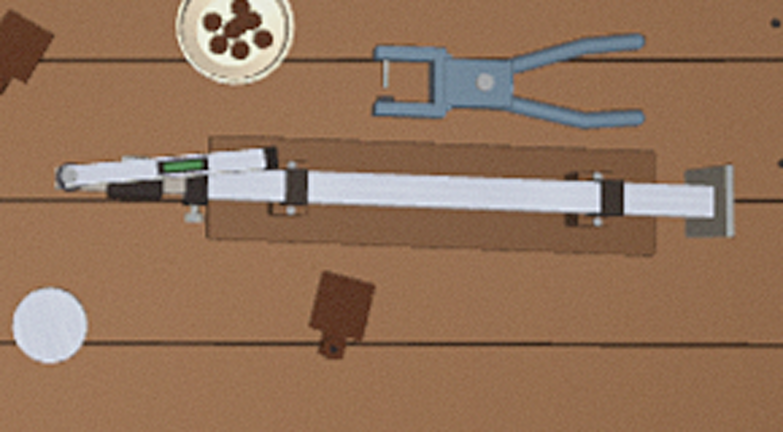

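View pics/scene0.png

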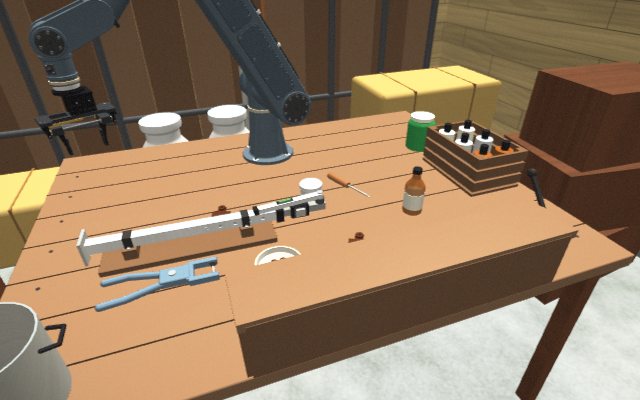

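View pics/top0.png

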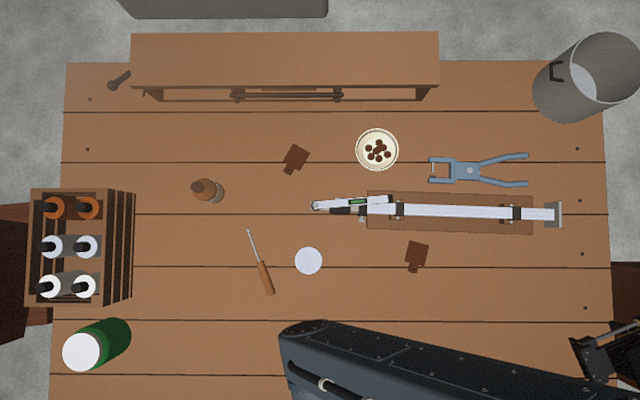

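The top view shows the stick running right to left (world +y to the left). The folded arm leans slightly to world +x, with the hinge near (315,206) px, the grip near (340,210) and the collar near (363,210). I'll fit the pose by overlaying a model.

```bash
cat > h.py <<'E'
import numpy as np,cv2
from rig import *
from scipy.optimize import least_squares
def proj(n,P):
    c=get_calibration(n);T=np.array(c["T"]);f=200/np.tan(np.radians(c["vertical_fov"]/2))
    p=(np.atleast_2d(P)-T[:3,3])@T[:3,:3]
    return np.c_[c["cx"]+f*p[:,0]/p[:,2],c["cy"]+f*p[:,1]/p[:,2]]
def ray(n,px,z):
    c=get_calibration(n);T=np.array(c["T"]);f=200/np.tan(np.radians(c["vertical_fov"]/2))
    d=T[:3,:3]@np.array([(px[0]-c["cx"])/f,(px[1]-c["cy"])/f,1]);o=T[:3,3]
    return o+d*(z-o[2])/d[2]
def W(p,L):
    L=np.atleast_2d(L);c,s=np.cos(p[2]),np.sin(p[2])
    return np.c_[p[0]+c*L[:,0]-s*L[:,1],p[1]+s*L[:,0]+c*L[:,1],L[:,2]]
def box(x0,x1,y0,y1,z): return np.array([[x0,y0,z],[x1,y0,z],[x1,y1,z],[x0,y1,z]])
def draw(n,p,a,s,win,k=8,im=None):
    x0,y0,w,h=win; im=camera(n)[:,:,::-1] if im is None else im
    v=cv2.resize(im[y0:y0+h,x0:x0+w],None,fx=k,fy=k,interpolation=cv2.INTER_CUBIC)
    def poly(L,col):
        q=((proj(n,W(p,L))-[x0,y0]+.5)*k).astype(int);cv2.polylines(v,[q],True,col,1)
    poly(box(-22,22,-22,0,87)/1000,(0,0,255))
    poly(box(-17,17,22+s*1e3,78+s*1e3,86)/1000,(0,255,0))
    u=np.array([np.sin(a),-np.cos(a)]);m=np.array([np.cos(a),np.sin(a)]);H=np.array([0,.115+s])
    poly(np.array([[*(H+r*u+t*m),.108] for r,t in((0,-.01),(.202,-.01),(.202,.01),(0,.01))]),(255,0,255))
    poly(box(-15,15,-520,0,80)/1000,(0,255,255))
    return v
E
python3 - <<'E'
from h import *
Z=lambda u,v:(290+(u+.5)/2.7-.5,140+(v+.5)/2.7-.5)
c=[ray("top",Z(*q),.018) for q in((209,136),(207,240),(656,151),(656,256))]
print(np.round(c,4))
d=(c[0]+c[1]-c[2]-c[3])[:2];th=np.arctan2(-d[0],d[1])
H=ray("top",Z(67,177),.108);tip=ray("top",Z(275,157),.108)
m=ray("top",Z(185,183),.087)
mid=sum(c)[:2]/4;e=np.array([-np.sin(th),np.cos(th)])
print("th",th,"hinge",H,"tip",tip,"mouth edge",m, "mouth from hinge",H[:2]-.115*e)
on=mid+e*((H[:2]-mid)@e-.115);print("axis mouth",on)
p=(*on,th);u=(tip-H)[:2];a=np.arctan2(u[0],-u[1])-th*1
a=np.arctan2(np.array([np.cos(th),np.sin(th)])@u,-e@u);print("arm",a)
A=draw("top",p,a,0,(305,185,95,35));B=draw("scene",p,a,0,(240,183,95,40))
cv2.imwrite("pics/ov1.png",np.vstack([A,B]))
E
```

```text
[[ 0.5765 -0.1085  0.018 ]
 [ 0.4664 -0.1056  0.018 ]
 [ 0.5607 -0.5781  0.018 ]
 [ 0.4506 -0.5737  0.018 ]]
th -0.033567785400957825 hinge [0.52656884 0.03936756 0.108     ] tip [ 0.54615778 -0.16186485  0.108     ] mouth edge [ 0.52217326 -0.07666079  0.087     ] mouth from hinge [ 0.52270927 -0.07556765]
axis mouth [ 0.52246861 -0.07555957]
arm 0.13060692472553737
```

View pics/ov1.png

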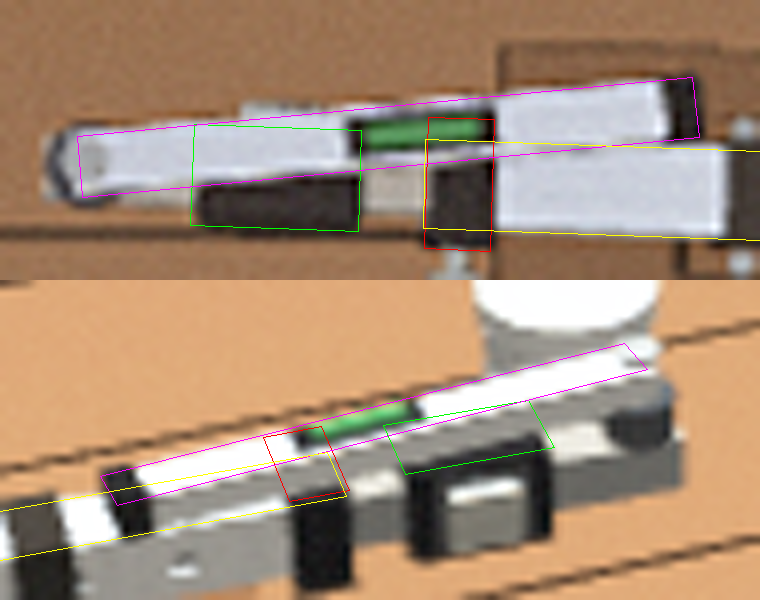

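The fit is good in both views: mouth at about (0.5225, -0.0758), stick yaw -0.0336, arm angle 0.13. Next I turn the tool so its x runs along stick +y and its y along stick +x.

```bash
python3 -m inch '[0,0,0,0,0,-0.2, 0,0,0,0,0,-0.4, 0,0,0,0,0,-0.7337, 0,0,0,0,0,-0.7337, 0,0,0,0,0,-0.7337, 0,0,0,0,0,-0.7337, 0,0,0,0,0,-0.7337, 0,0,0,0,0,-0.7337, 0,0,0,0,0,-0.7337, 0,0,0,0,0,-0.7337, 0,0,0,0,0,-0.7337]' 0 20
cat >> h.py <<'E'
P=np.array([.5225,-.0758,-.0336])
def state():
    o=get_obs();t=o["position"];c,s=np.cos(P[2]),np.sin(P[2]);d=t[:2]-P[:2]
    q=o["tool_rot"];yaw=2*np.arctan2(q[1],q[0])
    loc=np.array([c*d[0]+s*d[1],-s*d[0]+c*d[1],t[2]])
    f=o["ft_force"];F=np.array([c*f[0]+s*f[1],-s*f[0]+c*f[1],f[2]])
    print("t",round(o["time"],2),"stick xyz mm",np.round(loc*1e3,1),"yawerr deg",round(np.degrees(yaw-np.pi/2-P[2]),2),"tilt",np.round(q,4),"F",np.round(F,1),"grip",round(o["grip_width"]*1e3,1),round(o["grip_force"],1))
    return loc
def push(a,r=.15,extra=0):
    d=.01+.015*np.cos(a)+.0095*np.sin(a)-extra
    return np.array([r*np.sin(a)-d*np.cos(a),.115-r*np.cos(a)-d*np.sin(a)])
E
python3 -c "
from h import *
state()
for a in (.08,.13,.3,.5,.7,.9,1.1,1.3,1.45,1.571): print(a,np.round(push(a)*1e3,1))"
```

```text
time: 1.62
position: [0.2346, -0.5793, 0.2446]
tool_rot: [0.719, 0.695, -0.0, 0.0]
ft_force: [-0.1, -1.0, 0.4]
grip_width: 0.0216
grip_force: 0.0
t 1.62 stick xyz mm [-270.8 -512.9  244.6] yawerr deg 0.02 tilt [ 0.7187  0.6953 -0.      0.    ] F [-0.1 -1.   0.4] grip 21.6 0.0
0.08 [-13.6 -36.6]
0.13 [ -6.4 -37.1]
0.3 [ 18.4 -36.3]
0.5 [ 47.6 -29.9]
0.7 [ 75.5 -17.5]
0.9 [100.9   0.8]
1.1 [122.2  24.4]
1.3 [138.3  52.6]
1.45 [146.3  75.8]
1.571 [150.   95.5]
```

```bash
(python3 -m inch '[0.3,0.15,0,0,0,0, 0.65,0.33,0,0,0,0, 0.99,0.51,0,0,0,0]'
python3 -m inch '[0.33,0.17,0,0,0,0, 0.66,0.34,0,0,0,0, 0.99,0.51,0,0,0,0]'
python3 -m inch '[0.33,0.17,0,0,0,0, 0.66,0.34,0,0,0,0, 0.99,0.51,0,0,0,0]'
python3 -m inch '[0.33,0.17,0,0,0,0, 0.66,0.34,0,0,0,0, 0.99,0.51,0,0,0,0]'
python3 -m inch '[0.33,0.17,0,0,0,0, 0.66,0.34,0,0,0,0, 0.99,0.51,0,0,0,0]'
python3 -m inch '[0.4,0.2,0,0,0,0, 0.7,0.36,0,0,0,0, 0.9,0.5,0,0,0,0, 0.99,0.51,0,0,0,0, 0.99,0.51,0,0,0,0]'
python3 -m inch '[0,0,0.3,0,0,0, 0,0,0.6,0,0,0, 0,0,0.9,0,0,0, 0,0,0.9,0,0,0]') | grep force; python3 -c "
from h import *
state()"
```

```text
ft_force: [0.4, 0.9, 0.2]
grip_force: 0.0
ft_force: [0.2, -0.3, 0.4]
grip_force: 0.0
ft_force: [-0.6, -0.5, -0.4]
grip_force: 0.0
ft_force: [-0.0, -1.2, -0.3]
grip_force: 0.0
ft_force: [0.9, -0.1, 0.9]
grip_force: 0.0
ft_force: [0.3, -0.1, 0.3]
grip_force: 0.0
ft_force: [-0.1, 0.4, 0.2]
grip_force: 0.0
t 3.62 stick xyz mm [-29.5 -37.7 169. ] yawerr deg -0.1 tilt [ 0.7195  0.6945 -0.0019 -0.0041] F [-0.2  0.3  0.2] grip 0.3 0.0
```

```bash
python3 -m inch '[0,0,0.2,0,0,0, 0,0,0.45,0,0,0, 0,0,0.68,0,0,0, 0,0,0.68,0,0,0, 0,0,0.68,0,0,0, 0,0,0.68,0,0,0]'; python3 -c "
from h import *
state()
A=draw('top',P,.13,0,(305,185,95,35));B=draw('scene',P,.13,0,(240,180,95,40))
cv2.imwrite('pics/ov2.png',np.vstack([A,B]))"
```

```text
time: 4.12
position: [0.4958, -0.1134, 0.1194]
tool_rot: [0.719, 0.695, 0.0, 0.001]
ft_force: [0.8, 0.3, 0.0]
grip_width: 0.0008
grip_force: 0.0
t 4.12 stick xyz mm [-25.4 -38.5 119.4] yawerr deg -0.04 tilt [7.192e-01 6.949e-01 3.000e-04 9.000e-04] F [0.8 0.3 0. ] grip 0.8 0.0
```

View pics/ov2.png

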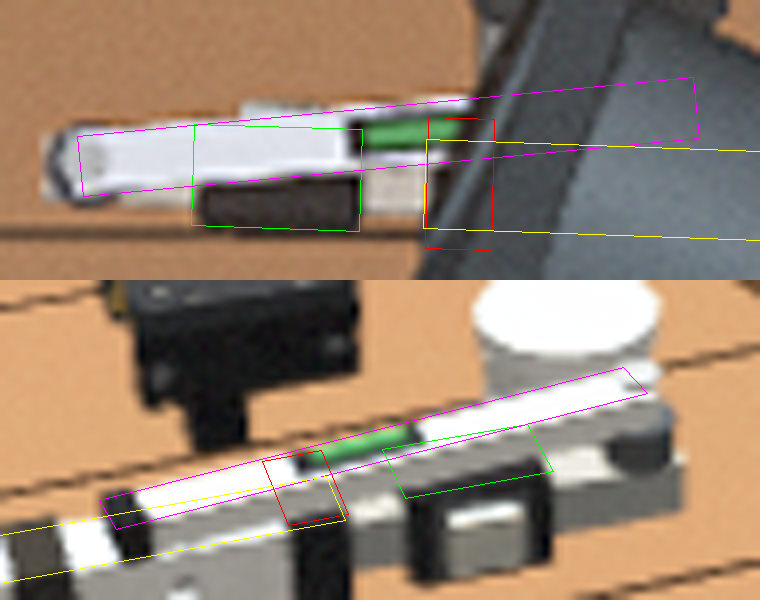

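```bash
(python3 -m inch '[0,0.12,0,0,0,0, 0,0.24,0,0,0,0, 0.01,0.35,0,0,0,0, 0.015,0.45,0,0,0,0, 0.02,0.555,0,0,0,0, 0.045,0.68,0,0,0,0, 0.07,0.8,0,0,0,0, 0.1,0.92,0,0,0,0]'
python3 -m inch '[0.05,0.12,0,0,0,0, 0.1,0.24,0,0,0,0, 0.15,0.35,0,0,0,0, 0.22,0.46,0,0,0,0, 0.3,0.57,0,0,0,0, 0.38,0.67,0,0,0,0, 0.48,0.76,0,0,0,0, 0.58,0.85,0,0,0,0, 0.68,0.93,0,0,0,0]'
python3 -m inch '[0.12,0.07,0,0,0,0, 0.24,0.14,0,0,0,0, 0.35,0.2,0,0,0,0, 0.5,0.26,0,0,0,0, 0.64,0.3,0,0,0,0, 0.75,0.33,0,0,0,0, 0.82,0.34,0,0,0,0, 0.85,0.35,0,0,0,0, 0.85,0.35,0,0,0,0]')|grep ft; python3 -c "
from h import *
state()
A=draw('top',P,1.571,0,(290,125,80,95),5);B=draw('scene',P,1.571,0,(250,180,95,95),5)
cv2.imwrite('pics/ov3.png',np.hstack([cv2.resize(A,(380,475)),B[:475,:400]]))"
```

```text
ft_force: [-1.7, 0.9, -1.0]
ft_force: [-1.4, -0.0, 0.4]
ft_force: [-1.3, -2.5, 0.7]
t 6.38 stick xyz mm [149.6  92.9 118.2] yawerr deg 0.06 tilt [ 7.185e-01  6.955e-01 -7.000e-04 -0.000e+00] F [-1.2 -2.6  0.7] grip 0.4 1.1
```

View pics/ov3.png

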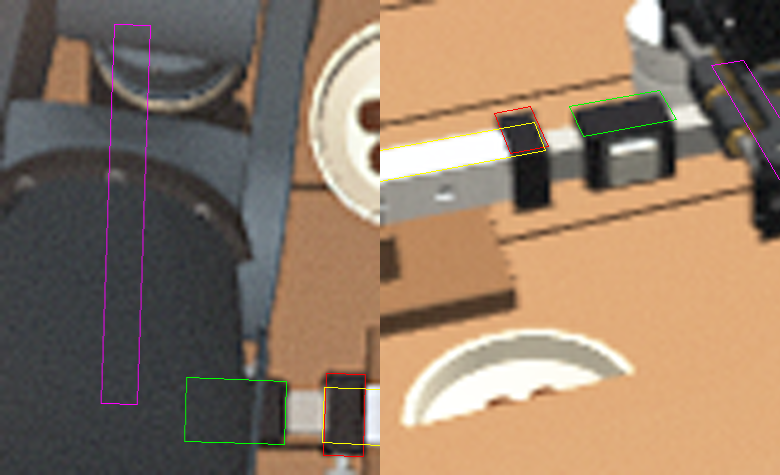

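The arm is being pushed and the fit on grip and collar still holds. Now I press on to the stop, watching the force.

```bash
for i in 1; do
python3 -m inch '[0.02,0,0,0,0,0, 0.035,0,0,0,0,0, 0.035,0,0,0,0,0]' | grep -E 'pos|ft'
python3 -m inch '[0.012,0,0,0,0,0, 0.025,0,0,0,0,0, 0.025,0,0,0,0,0]'| grep -E 'pos|ft'
python3 -m inch '[0.012,0,0,0,0,0, 0.025,0,0,0,0,0, 0.025,0,0,0,0,0]'| grep -E 'pos|ft'; done; python3 -c "
from h import *
state()"
```

```text
position: [0.6755, 0.0131, 0.1182]
ft_force: [-0.6, -5.4, 0.4]
position: [0.6756, 0.0134, 0.1182]
ft_force: [-2.1, -9.7, 0.3]
position: [0.6756, 0.0138, 0.1183]
ft_force: [-2.0, -12.2, -0.5]
t 7.23 stick xyz mm [150.   94.7 118.3] yawerr deg 0.05 tilt [ 0.7186  0.6955 -0.003   0.0025] F [ -1.6 -12.3  -0.5] grip 0.3 6.4
```

Arm is at its stop: 12 N, hardly moving. I back off, lift, and go above the grip.

```bash
(python3 -m inch '[-0.06,0,0,0,0,0, -0.12,0,0,0,0,0, -0.12,0,-0.3,0,0,0, -0.12,0,-0.65,0,0,0, -0.12,0,-1,0,0,0, -0.12,0,-1,0,0,0]'
python3 -m inch '[-0.1,-0.3,-0.1,0,0,0, -0.2,-0.6,-0.1,0,0,0, -0.25,-0.95,-0.1,0,0,0]' 87
python3 -m inch '[-0.1,-0.3,0,0,0,0, -0.2,-0.6,0,0,0,0, -0.24,-0.9,0,0,0,0, -0.24,-0.9,0,0,0,0, -0.24,-0.9,0,0,0,0, -0.24,-0.9,0,0,0,0]')|grep ft; python3 -c "
from h import *
state()
im=camera('top')[:,:,::-1];A=draw('top',P,1.571,0,(290,125,80,95),5)
B=draw('scene',P,1.571,0,(250,175,100,95),5)
cv2.imwrite('pics/ov4.png',np.hstack([cv2.resize(A,(380,475)),B[:475,:410]]))"
```

```text
ft_force: [1.2, 0.4, 1.2]
ft_force: [0.3, 0.1, 0.2]
ft_force: [-0.3, 0.3, -0.9]
t 8.48 stick xyz mm [  3.2  50.9 206.4] yawerr deg -0.02 tilt [0.719  0.695  0.001  0.0008] F [-0.3  0.3 -0.9] grip 52.1 0.0
```

View pics/ov4.png

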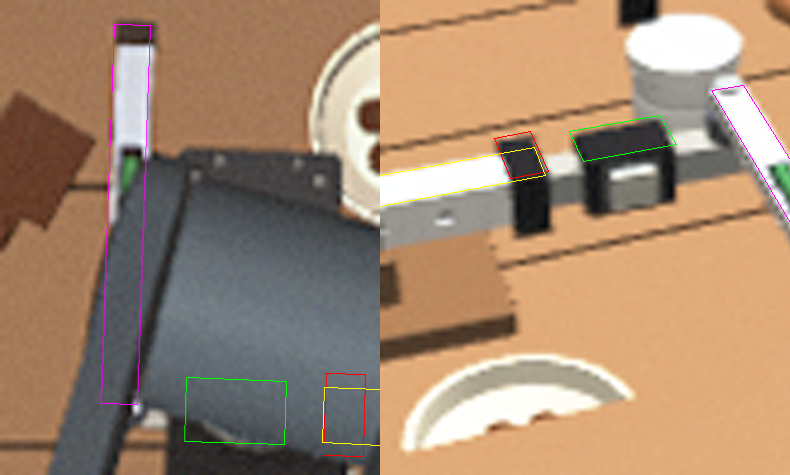

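The arm stands square, matching the magenta outline. Next I descend and squeeze.

```bash
(python3 -m inch '[0,-0.01,0.3,0,0,0, -0.01,-0.01,0.6,0,0,0, -0.01,-0.01,0.8,0,0,0, -0.01,-0.01,0.9,0,0,0, -0.01,-0.01,0.9,0,0,0, -0.01,-0.01,0.9,0,0,0]'
python3 -m inch '[0,0,0.2,0,0,0, 0,0,0.45,0,0,0, 0,0,0.7,0,0,0, 0,0,0.82,0,0,0, 0,0,0.82,0,0,0, 0,0,0.82,0,0,0, 0,0,0.82,0,0,0]')|grep -E 'pos|ft|width'; python3 -c "
from h import *
state()"
python3 -m inch '[0,0,0,0,0,0, 0,0,0,0,0,0, 0,0,0,0,0,0, 0,0,0,0,0,0, 0,0,0,0,0,0, 0,0,0,0,0,0, 0,0,0,0,0,0, 0,0,0,0,0,0, 0,0,0,0,0,0, 0,0,0,0,0,0, 0,0,0,0,0,0, 0,0,0,0,0,0]' 30 24 >/dev/null;  python3 -c "
from h import *
state()"
```

```text
position: [0.5259, -0.0258, 0.134]
ft_force: [-0.0, -0.3, 0.2]
grip_width: 0.0867
position: [0.5263, -0.0261, 0.0697]
ft_force: [-0.0, 0.3, 0.7]
grip_width: 0.087
t 9.72 stick xyz mm [ 2.2 49.8 69.7] yawerr deg 0.01 tilt [7.188e-01 6.952e-01 6.000e-04 1.000e-03] F [-0.   0.3  0.7] grip 87.0 0.0
t 10.72 stick xyz mm [ 3.8 49.8 68.8] yawerr deg -0.02 tilt [0.719  0.695  0.0017 0.0021] F [ 4.9  1.8 -2.3] grip 36.9 24.0
```

Squeezed fully in: 36.9 mm across, 24 N. I ease the side load and draw the slide.

```bash
(python3 -m inch '[0,0.02,0,0,0,0, 0,0.02,0,0,0,0, 0.06,0.02,0,0,0,0, 0.16,0.02,0,0,0,0, 0.28,0.02,0,0,0,0, 0.4,0.02,0,0,0,0, 0.52,0.02,0,0,0,0, 0.64,0.02,0,0,0,0, 0.76,0.02,0,0,0,0, 0.85,0.02,0,0,0,0, 0.9,0.02,0,0,0,0, 0.9,0.02,0,0,0,0, 0.9,0.02,0,0,0,0]'
python3 -c "
from h import *
state()"
python3 -m inch '[0.06,0,0,0,0,0, 0.16,0,0,0,0,0, 0.28,0,0,0,0,0, 0.4,0,0,0,0,0, 0.52,0,0,0,0,0, 0.64,0,0,0,0,0, 0.76,0,0,0,0,0, 0.85,0,0,0,0,0, 0.92,0,0,0,0,0, 0.96,0,0,0,0,0, 0.96,0,0,0,0,0, 0.96,0,0,0,0,0]') | grep -E 'ft|width|stick'; python3 -c "
from h import *
l=state()
A=draw('top',P,1.571,l[1]-.0498,(255,170,130,60),6)
B=draw('scene',P,1.571,l[1]-.0498,(290,165,130,40),6)
cv2.imwrite('pics/ov5.png',np.vstack([A,B]))"
```

```text
ft_force: [3.5, -4.1, -0.2]
grip_width: 0.0366
t 11.8 stick xyz mm [  4.  121.6  68.7] yawerr deg 0.05 tilt [7.186e-01 6.954e-01 5.000e-04 1.400e-03] F [ 3.6 -3.9 -0.2] grip 36.6 24.0
ft_force: [3.3, -5.6, -0.8]
grip_width: 0.0366
t 12.8 stick xyz mm [  4.2 197.9  68.7] yawerr deg 0.06 tilt [7.185e-01 6.955e-01 5.000e-04 1.700e-03] F [ 3.5 -5.5 -0.8] grip 36.6 24.0
```

View pics/ov5.png

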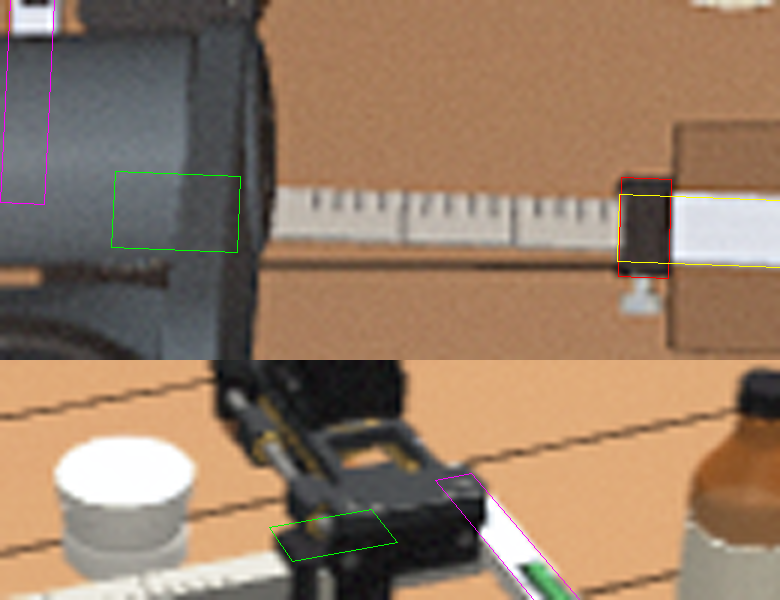

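The top view shows long lines at u≈404 and 514 (5 and 10 cm). The third falls right about at the mouth (u≈620), 1–2 mm short, in agreement with the TCP (148.1 mm). I trim that and measure the lines.

```bash
python3 -m inch '[0.012,0,0,0,0,0, 0.024,0,0,0,0,0, 0.024,0,0,0,0,0, 0.024,0,0,0,0,0, 0.024,0,0,0,0,0, 0.024,0,0,0,0,0]' >/dev/null; cat > meas.py <<'E'
from h import *
l=state()
g=np.mean([camera('top').astype(float).mean(2) for _ in range(8)],0).astype(np.float32)
ys=np.arange(-.004,.125,.00025)
prof=np.zeros(len(ys))
for x in np.linspace(-.007,-.001,7):
    q=proj('top',W(P,np.c_[np.full(len(ys),x),ys,np.full(len(ys),.077)])).astype(np.float32)
    prof+=cv2.remap(g,q[:,:1],q[:,1:],cv2.INTER_CUBIC)[:,0]/7
base=np.median(prof[(ys>.01)&(ys<.09)])
for c in(.05,.1):
    m=abs(ys-c)<.006;w=np.clip(base-4-prof[m],0,None);i=ys[m][np.argmax(w)];m=abs(ys-i)<.003;w=np.clip(base-prof[m],0,None);print("line at",round((w*ys[m]).sum()/w.sum()*1e3,2),round(w.max(),1))
print("mouth profile",[(round(a*1e3,1),int(b)) for a,b in zip(ys[:40:2],prof[:40:2])],base)
E
python3 meas.py
```

```text
t 13.4 stick xyz mm [  4.2 199.4  68.7] yawerr deg 0.04 tilt [7.186e-01 6.954e-01 3.000e-04 1.700e-03] F [ 4.  -6.4 -0.6] grip 36.8 24.0
line at 47.61 43.3
line at 97.97 53.4
mouth profile [(np.float64(-4.0), 67), (np.float64(-3.5), 80), (np.float64(-3.0), 92), (np.float64(-2.5), 105), (np.float64(-2.0), 118), (np.float64(-1.5), 133), (np.float64(-1.0), 150), (np.float64(-0.5), 164), (np.float64(0.0), 175), (np.float64(0.5), 184), (np.float64(1.0), 191), (np.float64(1.5), 197), (np.float64(2.0), 200), (np.float64(2.5), 198), (np.float64(3.0), 194), (np.float64(3.5), 190), (np.float64(4.0), 187), (np.float64(4.5), 186), (np.float64(5.0), 185), (np.float64(5.5), 185)] 185.2993679046631
```

The third line is about 0.2–0.4 mm short of the mouth. I make a last small trim and let it settle.

```bash
python3 -m inch '[0.005,0,0,0,0,0, 0.005,0,0,0,0,0, 0.005,0,0,0,0,0, 0.005,0,0,0,0,0, 0.005,0,0,0,0,0, 0.005,0,0,0,0,0, 0.005,0,0,0,0,0, 0.005,0,0,0,0,0, 0.005,0,0,0,0,0, 0.005,0,0,0,0,0]' >/dev/null; python3 meas.py | head -3; python3 -c "
from h import *
cv2.imwrite('pics/end.png',np.vstack([camera('top')[120:280,150:550,::-1],camera('scene')[120:300,150:550,::-1]]))"
```

```text
t 14.63 stick xyz mm [  4.2 199.7  68.8] yawerr deg 0.05 tilt [7.186e-01 6.954e-01 2.000e-04 1.800e-03] F [ 3.4 -6.  -0.7] grip 36.6 24.0
line at 48.44 41.9
line at 97.98 53.6
```

View pics/end.png

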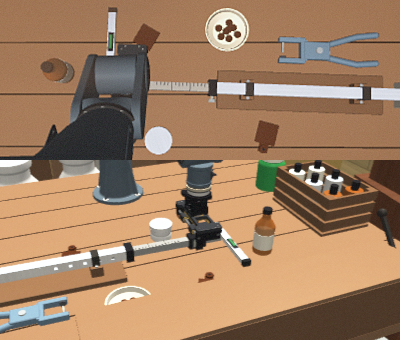

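The picture shows the arm square, the button squeezed, the scale drawn out to the third long line, and everything else where it was.

```bash
python3 -c "
from rig import *
print(hand_in())"
```

```text
the job is handed in; nothing more can be done
None
```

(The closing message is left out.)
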